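# Couple the pressure test gauge to the test manifold

### The job

Couple the pressure gauge to the blue test manifold: stand its brass plug in the mouth of the coupler, draw the red-winged sleeve back (down) so that the plug drops past the catch, then press the gauge gently home, never forcing it, until the sleeve springs fully forward (up) again and locks it. Let go of everything and leave the bulb, the lamp box and the black tape where they are.

Things in the scene. Friction and masses are not known exactly. Their poses are not given: they have to be found in the camera images.
- gauge: loose round pressure gauge, 0.18 to 0.28 kg, upright, dial up, at first in the stand's hole. Origin: underside of its brass plug; z up its axis. From there up: nose 24 mm diameter, 0 to 12 mm (both rims bevelled 2 mm); groove 12 mm diameter, 12 to 20 mm; shank 24 mm diameter, 20 to 48 mm; hexagon 30 mm wide, to 52 mm; dark steel case 44 mm diameter, 52 to 76 mm, white dial on top.
- gauge_case (a point): centre of the gauge's dark case (44 mm diameter, 24 mm high), on its axis 64 mm above the plug's underside. Take the gauge across the case, any yaw; best across the line of the wings.
- stand: fixed grey block 80 x 80 x 30 mm with a 27 mm hole 20 mm deep in its top, in which the gauge is parked. Origin: centre of its underside.
- coupler: fixed blue test manifold 116 x 70 mm, 22 mm high, upright quick coupler in its middle. Origin: centre of its underside; z up, x along its length, red wings toward +y and -y. Sleeve, catches and rigid stop sit together up to 4.5 mm higher or lower from run to run, unmeasured: only force and the sleeve's springing up tell when it is home. More than 40 N is forcing it.
- mouth (a point): centre of the coupler's open top, 96 mm above the worktop; bore 25.5 mm diameter, 29 mm lead-in in the top 2.5 mm. Sleeve up: flat catches stop the nose 23 to 32 mm below the mouth and do not yield to pushing. Past them the nose rests on a spring valve 36 mm down, whose force rises from 5 to 10 N (plus some friction) as it is pressed. Home: 40 to 50.5 mm down; rigid stop at most 2 mm past locking.
- sleeve (a joint): travel in m of the ringed aluminium sleeve and red wings: 0 = up (forward), 0.012 = fully drawn back, down on a rigid stop. Spring 4 N at 0, 6.6 N at 0.012. From about 9 mm the catches are open and a plug standing on them drops 4 to 13 mm; it then keeps the released sleeve about 8 mm down until it is pressed home, when the sleeve springs up and locks it.
- bulb: loose white reflector lamp, 51 mm diameter, 58 mm high; origin centre of its underside. Leave alone.
- lamp_box: loose small printed lamp carton 56 x 56 x 66 mm; origin centre of its underside. Leave alone.
- black_tape: loose roll of black tape, 55 mm diameter, 19 mm high; origin centre of its underside. Leave alone.
- wings (a point): point on the coupler's axis, fixed to the manifold 102 mm above the worktop: the height, within 4.5 mm, of the flat tops of the two red wings while the sleeve is up. The wing pads (24 mm wide, 4 mm thick) span 37 to 63 mm from the axis along the manifold's +y and -y, best pushed at 52 mm. Pushing either down draws the sleeve back. This point does not move with the sleeve.

How it is judged:
By the outcome, as a careful person would: the job done as asked, in the order asked, and still so for the second after the job is handed in, with the robot touching nothing.
It also fails if it takes over 72 s, if anything falls off the work surface, if the arm or the gripper's body presses on something with over 40 N, if the wrist force passes 120 N, or if a joint passes its speed limit or range.

### The arm

A 6-joint arm with a two-finger parallel gripper is mounted at the origin on a cart in front of the work surface, level with it; the furniture and walls round the work are solid. World frame = base frame: x ahead of the robot, y to its left, z up, the work surface at z = 0. Lengths are in m, angles in rad, forces in N, time in s.
With the tool pointing down it reaches from about 0.35 to 0.775 m from the base axis. Payload 7.3 kg.
Tool frame: the origin (TCP) lies on the centre line of the jaws, within the pads' length; the fingertips stand 11 mm ahead of it and the grasp point (between the pads) lies 8 mm behind it; z points along the fingers, y is the line along which they close (so a half turn about z gives the same grasp; the last joint's range is limited). The gripper opens to 92 mm and grips with 3 to 60 N. Pads are 19 mm wide; open, the fingers measure 130 mm over their backs; the gripper's body (75 mm by 190 mm) begins 47 mm behind the grasp point.
Start: joints at [1.045, 0.342, 1.524, -0, 1.275, -0.146], TCP at [0.195, 0.488, 0.238] pointing down, gripper open.
Joint ranges: [-2.53, 2.53], [-0.77, 2.02], [0.04, 2.7], [-1, 4.14], [0.28, 2.66], [-3.11, 3.11]. Speed limits (rad/s): [2.57, 2.57, 3.14, 3.14, 3.14, 3.14].

### API

Orientations are given as a rotation vector (axis times angle).
In Python, from station import readout, eyes, job gives the robot as it stands. The module is installed in compiled form; this text tells all that it offers.
- The arm moves only by the tool play_rows, never from a script. Its argument "commands" is a list of rows, each a list of 3 entries, a list of its own where there are three numbers: the shift along the tool's x, y, z in mm, then the turn, a rotation vector about the tool's x, y, z in rad, then the finger opening in mm, from 0 to 91.8. In form: [[[tx, ty, tz], [rx, ry, rz], jaw], ...]. A call has 1 to 8 rows; each row shifts and turns the commanded pose from where the row before left it, along the tool's axes as they then stand; what a row does not reach is not made up. A row lasts 1/10 s, in which the tool goes at most 50 mm and 8.59 degrees, less where a joint would pass 70% of its speed; a pose out of reach is approached as far as the arm can. A call is refused whole if a number of a shift passes 50 or a number of a turn 0.15, either way. A call with a gripper value outside its range is refused whole. The fingers move at their own pace and stop on an object; the grip force is fixed at half the most. Time passes only in rows, so rows that do not move let the fingers close. It gives the time, the measured TCP pose, the force, the opening and the grip force at its end, in the units of the state.
- readout.read_state(): the state, without advancing time (a new reading comes with each control period).
- eyes.camera(name): name is "side" or "top"; returns the picture (480x640x3 uint8, red, green, blue); there is no depth.
- eyes.camera_info(name): a dict with "vfov" (degrees; the focal length in pixels is half the picture's height over the tangent of half this angle, whatever the lens; pixels are square), "cx", "cy" (the principal point, pixels), "R" (3x3) and "t" (3): a world point X has camera coordinates R X + t. Camera axes: x right, y down, z forward; pixel columns grow to the right and rows downward; lengths in m; the calibration is good to about 2 mm. A picture is of the moment at which its call begins. camera_info takes no time and is no camera call.
- job.job_done(): hands the job in; it is judged then, once.
The state is a dict: "t": time; "joint_pos": joint angles; "joint_vel": joint speeds; "effort": joint torques, N m; "tool_pos": TCP position; "tcp_rot": TCP orientation; "wrist_force": force on the tool from outside, world axes, zero at the start; "ft_torque": the same for the moment, N m; "grip_width": opening from 0.0 (shut) to 1.0 (fully open); "grip_force": force on a finger pad.
Only numpy, scipy, OpenCV 4.12 (cv2) and the standard library are available. Lean on these libraries where they do the work, as an engineer would, in place of code of your own. Each camera call takes 0.05 s, during which the arm holds its last target. There are 200 camera calls.

## Working session

There is one attempt and no reset: what is moved stays moved. The work goes in short steps, Python scripts to look and compute and a tool call to move; the robot and the scene stay as the last step left them, time stands still between calls to the robot, and variables do not carry over. Pictures are saved under pics/ and viewed, at most 10 in all, crops included, and the job is handed in when it is done.

Besides the shell and the picture viewer there is one more tool, called after ">>>" as name([rows], argument=value, ...), one row to a line, values as JSON. play_rows: Moves the arm, as the interface text tells. Its arguments: {"type":"object","properties":{"commands":{"type":"array","items":{"type":"array"}}},"required":["commands"]}

```bash
mkdir -p pics; cat > h.py <<'E'
import numpy as np, cv2
from station import readout, eyes, job
def snap(n,f):
    im=eyes.camera(n); cv2.imwrite(f'pics/{f}.png',im[:,:,::-1]); return im
def cam(n):
    c=eyes.camera_info(n); f=240/np.tan(np.radians(c['vfov'])/2)
    return f,c['cx'],c['cy'],np.array(c['R']),np.array(c['t'])
def ray(n,u,v,z):
    f,cx,cy,R,t=cam(n); d=R.T@np.array([(u-cx)/f,(v-cy)/f,1]); o=-R.T@t
    return o+d*(z-o[2])/d[2]
def proj(n,X):
    f,cx,cy,R,t=cam(n); p=R@np.array(X)+t; return np.array([cx+f*p[0]/p[2],cy+f*p[1]/p[2]])
E
python3 - <<'E'
from h import *
for n in('top','side'):
    snap(n,n+'0'); c=eyes.camera_info(n); print(c, -np.array(c['R']).T@np.array(c['t']))
print(readout.read_state())
E
```

```text
{'vfov': 46.333851583885874, 'cx': 321.16881726450623, 'cy': 236.50874678487776, 'R': array([[-2.80301608e-03, -9.99839078e-01,  1.77189421e-02],
       [-9.86985200e-01, -8.28804388e-05, -1.60811095e-01],
       [ 1.60786685e-01, -1.79390897e-02, -9.86826140e-01]]), 't': array([0.03803162, 0.48388575, 1.22168842])} [0.28126344 0.05998158 1.28273438]
{'vfov': 44.16761107473898, 'cx': 321.0771157928027, 'cy': 249.0047736532485, 'R': array([[-0.99997221, -0.00703301,  0.0024721 ],
       [-0.00639741,  0.63933147, -0.76890464],
       [ 0.00382722, -0.76889909, -0.63935869]]), 't': array([0.48014661, 0.04637164, 1.37510133])} [0.47516711 1.03104419 0.91365139]
{'t': 0.1, 'joint_pos': array([ 1.04500926e+00,  3.42629131e-01,  1.52489770e+00, -1.55148557e-05,
        1.27540182e+00, -1.45964532e-01]), 'joint_vel': array([-0.00024857, -0.00230604, -0.00234362,  0.00065762, -0.0016392 ,
        0.00027262]), 'effort': array([ 1.28996486e-03, -4.32003129e+01, -2.44697410e+01,  7.19611812e-02,
        5.26505650e-02, -4.76084111e-06]), 'tool_pos': array([0.19444102, 0.4873005 , 0.23713517]), 'tcp_rot': array([-5.92956390e-01, -3.08469199e+00,  1.98872732e-03]), 'wrist_force': array([-0.03597595,  0.69718351,  0.39294305]), 'ft_torque': array([0.03389778, 0.00376074, 0.00025036]), 'grip_force': 0.0, 'grip_width': 0.9993945896911539}
```

View pics/top0.png

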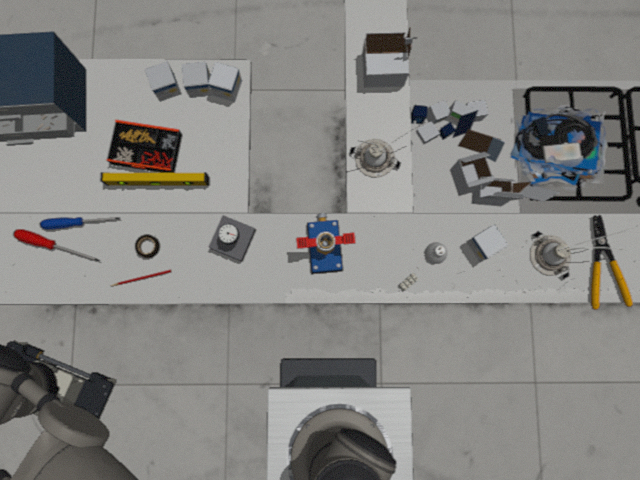

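View pics/side0.png

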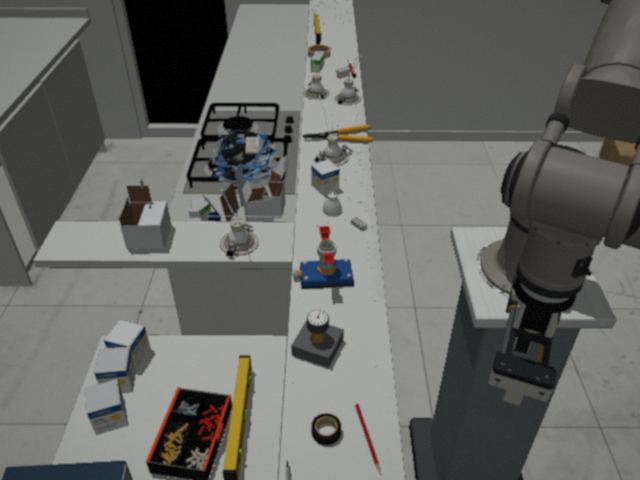

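The top view shows the gauge dial at about (228,233) in the grey stand, and the coupler at about (325,241) with its red wings along the image row. The tape is at (147,245), the bulb at (436,252) and the lamp box at (487,243). The side view agrees: gauge at (317,318), coupler at (327,265).

```bash
cat > m.py <<'E'
from h import *
T=cv2.imread('pics/top0.png');S=cv2.imread('pics/side0.png')
def comp(img,box,fn,minA=8):
    x0,y0,x1,y1=box; c=img[y0:y1,x0:x1].astype(int); m=fn(c[...,2],c[...,1],c[...,0]).astype(np.uint8)
    n,l,s,ce=cv2.connectedComponentsWithStats(m)
    return [(ce[i]+[x0,y0],s[i][4],s[i][2:4]) for i in range(1,n) if s[i][4]>=minA]
white=lambda r,g,b:(np.minimum(np.minimum(r,g),b)>165)
red=lambda r,g,b:(r>130)&(g<80)&(b<80)
blue=lambda r,g,b:(b>90)&(r<70)&(b>r+50)
E
python3 - <<'E'
from m import *
for nm,im,bx in(('top',T,(212,219,245,250)),('side',S,(303,306,333,332))):
    for c,a,wh in comp(im,bx,white): print(nm,'dial',c,a,wh,ray(nm,*c,.086))
for nm,im,bx in(('top',T,(285,220,365,260)),('side',S,(305,215,350,285))):
    for c,a,wh in comp(im,bx,red): print(nm,'red',c,a,wh,ray(nm,*c,.102))
    for c,a,wh in comp(im,(bx[0],bx[1]-20,bx[2],bx[3]+20),blue): print(nm,'blue',c,a,wh,ray(nm,*c,.022))
a=cv2.resize(T[200:290,200:380],None,fx=4,fy=4,interpolation=2);b=cv2.resize(S[215:365,275:370],None,fx=4,fy=4,interpolation=2)
h=600
o=np.zeros((600,800,3),np.uint8);o[:360,:720]=a;cv2.imwrite('pics/c1.png',o[:360,:720]);cv2.imwrite('pics/c2.png',b)
E
```

```text
top dial [227.44370861 232.63576159] 151 [16 17] [0.48470306 0.24051329 0.086     ]
side dial [309.71428571 307.57142857] 14 [7 5] [0.50107991 0.21504101 0.086     ]
side dial [316.70408163 316.7755102 ] 98 [13 13] [0.48709812 0.2396516  0.086     ]
side dial [303.8 315.8] 15 [3 9] [0.51198989 0.2373019  0.086     ]
top red [344.88666667 238.63333333] 150 [20 11] [ 0.46905557 -0.01208321  0.102     ]
top red [305.95333333 242.24      ] 150 [20 11] [0.46128015 0.07094749 0.102     ]
top blue [322.65175719 228.33226837] 313 [30 17] [0.50559566 0.03362348 0.022     ]
top blue [326.86931818 262.79261364] 352 [30 18] [0.42646767 0.02434095 0.022     ]
side red [322.         231.36363636] 11 [7 4] [ 0.47840343 -0.00649279  0.102     ]
side red [324.86666667 238.6       ] 15 [7 3] [0.47196826 0.0191813  0.102     ]
side red [327.04347826 254.08695652] 23 [8 4] [0.46723353 0.07170216 0.102     ]
side red [328.6  260.15] 20 [10  6] [0.46398118 0.09136858 0.102     ]
side blue [343.29569892 268.1344086 ] 186 [14 19] [0.42959995 0.02613794 0.022     ]
side blue [312.68301887 271.78867925] 265 [21 20] [0.49885209 0.03921413 0.022     ]
```

View pics/c1.png

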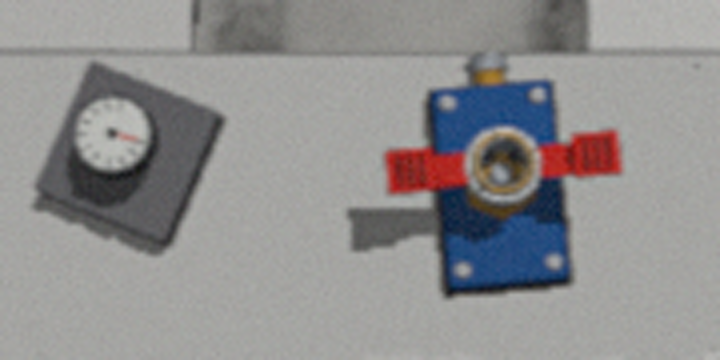

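View pics/c2.png

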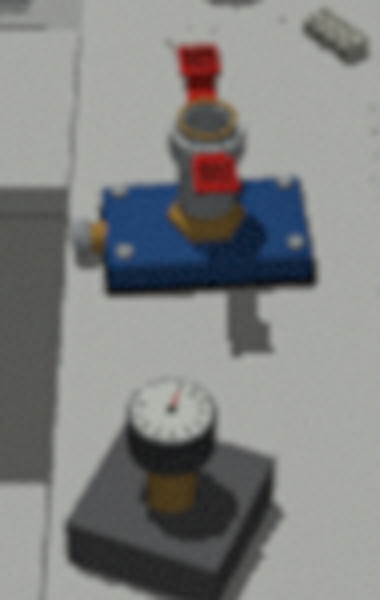

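```bash
cat >> h.py <<'E'
from scipy.spatial.transform import Rotation as Ro
def plan(target,yaw,n=8):
    "rows to bring TCP to target with tool y at world angle yaw, tool z down"
    s=readout.read_state(); p=np.array(s['tool_pos']); R=Ro.from_rotvec(s['tcp_rot'])
    G=Ro.from_matrix(np.array([[-np.sin(yaw),np.cos(yaw),0],[np.cos(yaw),np.sin(yaw),0],[0,0,-1]]))
    G=Ro.from_matrix(np.column_stack([[-np.sin(yaw),np.cos(yaw),0],[np.cos(yaw),np.sin(yaw),0],[0,0,-1]]))
    r=(R.inv()*G).as_rotvec()
    for k in range(n):
        d=(R.inv().apply(np.array(target)-p))/n*1000
        print(np.round(d,1).tolist(),np.round(r/n,4).tolist()); R=R*Ro.from_rotvec(r/n)
        if np.abs(r).max()<.01: break
    print('t',s['t'],'pos',p.round(4),'F',np.round(s['wrist_force'],1),'grip',s['grip_width'],s['grip_force'])
E
python3 - <<'E'
from m import *
for u,v in((325.6,241.1),): print(ray('top',u,v,.096))
# mouth ring in side: crop (207,119)/4
print(ray('side',275+207/4,215+119/4,.096))
print(proj('top',[.466,.029,.096]),proj('side',[.466,.029,.096]))
plan([.4858,.2402,.150],0.1)
E
```

```text
[0.46466018 0.0289449  0.096     ]
[0.46779215 0.03309174 0.096     ]
[325.57173439 240.48182487] [327.56912015 243.56899533]
[-45.3, -15.2, 10.9] [-0.0002, 0.0001, 0.1364]
[-46.9, -8.9, 10.9] [-0.0002, 0.0001, 0.1364]
[-47.7, -2.4, 10.9] [-0.0002, 0.0001, 0.1364]
[-47.6, 4.1, 10.9] [-0.0002, 0.0001, 0.1364]
[-46.6, 10.5, 10.9] [-0.0002, 0.0001, 0.1364]
[-44.7, 16.8, 10.9] [-0.0002, 0.0001, 0.1364]
[-42.0, 22.7, 10.9] [-0.0002, 0.0001, 0.1364]
[-38.6, 28.2, 10.9] [-0.0002, 0.0001, 0.1364]
t 0.1 pos [0.1944 0.4873 0.2371] F [-0.   0.7  0.4] grip 0.9993945896911539 0.0
```

>>> play_rows([
  [[-45,-15,0],[0,0,0.136],91.8],
  [[-47,-9,5],[0,0,0.136],91.8],
  [[-48,-2,11],[0,0,0.136],91.8],
  [[-48,4,11],[0,0,0.136],91.8],
  [[-47,10,11],[0,0,0.136],91.8],
  [[-45,17,11],[0,0,0.136],91.8],
  [[-42,23,11],[0,0,0.136],91.8],
  [[-38,28,11],[0,0,0.136],91.8],
])

```text
t: 0.9
tool_pos: [0.4882, 0.2391, 0.166]
tcp_rot: [-2.111, -2.326, 0.0]
wrist_force: [1.0, 0.4, -0.3]
grip_width: 1.002
grip_force: 0.0
```

```bash
python3 - <<'E'
from h import *
snap('side','s1')
plan([.4858,.2402,.067],0.1,4)
E
```

```text
[1.7, -1.7, 24.3] [0.0002, 0.0008, -0.0034]
[1.6, -1.7, 24.3] [0.0002, 0.0008, -0.0034]
[1.6, -1.6, 24.3] [0.0002, 0.0008, -0.0034]
[1.6, -1.6, 24.3] [0.0002, 0.0008, -0.0034]
t 0.95 pos [0.4929 0.2344 0.1642] F [ 4.2 -3.8 -0.8] grip 0.9979678716995751 0.0
```

>>> play_rows([
  [[0,0,0],[0,0,0],91.8],
  [[0,0,0],[0,0,0],91.8],
  [[0,0,0],[0,0,0],91.8],
])

```text
t: 1.25
tool_pos: [0.4861, 0.2417, 0.167]
tcp_rot: [-2.101, -2.335, -0.0]
wrist_force: [0.5, 0.1, 0.8]
grip_width: 0.998
grip_force: 0.0
```

```bash
python3 - <<'E'
from h import *
plan([.4858,.2402,.067],0.1,4)
E
```

```text
[-0.4, -0.1, 25.0] [-0.0, -0.0001, 0.0013]
t 1.25 pos [0.4861 0.2417 0.167 ] F [0.5 0.1 0.8] grip 0.9980725910821889 0.0
```

>>> play_rows([
  [[-1.5,0,30],[0,0,0],91.8],
  [[0,0,30],[0,0,0],91.8],
  [[0,0,25],[0,0,0],91.8],
  [[0,0,15],[0,0,0],91.8],
  [[0,0,0],[0,0,0],91.8],
  [[0,0,0],[0,0,0],35],
  [[0,0,0],[0,0,0],35],
  [[0,0,0],[0,0,0],35],
])

```text
t: 2.05
tool_pos: [0.4877, 0.2397, 0.068]
tcp_rot: [2.103, 2.333, 0.003]
wrist_force: [0.0, -0.1, -0.2]
grip_width: 0.786
grip_force: 0.0
```

>>> play_rows([
  [[0,0,0],[0,0,0],35],
  [[0,0,0],[0,0,0],35],
  [[0,0,0],[0,0,0],35],
  [[0,0,0],[0,0,0],35],
])

```text
t: 2.45
tool_pos: [0.4871, 0.2392, 0.0668]
tcp_rot: [-2.104, -2.333, 0.0]
wrist_force: [0.1, -1.0, 1.7]
grip_width: 0.475
grip_force: 30.0
```

```bash
python3 - <<'E'
from h import *
plan([.4658,.0295,.2],0.1,8)
E
```

```text
[-25.8, -5.3, -16.6] [-0.0, -0.0, 0.0004]
t 2.45 pos [0.4871 0.2392 0.0668] F [ 0.1 -1.   1.7] grip 0.4753057458035141 30.000100135803223
```

>>> play_rows([
  [[0,0,-10],[0,0,0],35],
  [[0,0,-25],[0,0,0],35],
  [[0,0,-33],[0,0,0],35],
  [[0,0,-33],[0,0,0],35],
  [[0,0,-22],[0,0,0],35],
  [[0,0,-10],[0,0,0],35],
])

```text
t: 3.05
tool_pos: [0.488, 0.2395, 0.2024]
tcp_rot: [2.103, 2.331, 0.005]
wrist_force: [-0.2, 0.1, -2.5]
grip_width: 0.475
grip_force: 30.0
```

>>> play_rows([
  [[-15,-3,0],[0,0,0],35],
  [[-30,-6,0],[0,0,0],35],
  [[-36,-8,0],[0,0,0],35],
  [[-40,-8,0],[0,0,0],35],
  [[-40,-8,0],[0,0,0],35],
  [[-30,-6,0],[0,0,0],35],
  [[-15,-3,0],[0,0,0],35],
  [[0,0,0],[0,0,0],35],
])

```text
t: 3.85
tool_pos: [0.4653, 0.0276, 0.1984]
tcp_rot: [-2.107, -2.328, 0.004]
wrist_force: [-0.2, 0.2, -3.0]
grip_width: 0.476
grip_force: 30.0
```

>>> play_rows([
  [[0,0,0],[0,0,0],35],
  [[0,0,0],[0,0,0],35],
])

```text
t: 4.05
tool_pos: [0.4662, 0.0305, 0.1991]
tcp_rot: [-2.103, -2.333, 0.001]
wrist_force: [-0.5, 1.4, -2.7]
grip_width: 0.475
grip_force: 30.0
```

```bash
python3 - <<'E'
from h import *
plan([.4658,.0295,.17],0.1,8)
im=snap('side','s2')
cv2.imwrite('pics/s2c.png',cv2.resize(cv2.imread('pics/s2.png')[160:300,250:400],None,fx=4,fy=4,interpolation=2))
E
```

```text
[-0.1, -0.1, 3.6] [-0.0001, -0.0001, 0.0004]
t 4.05 pos [0.4662 0.0305 0.1991] F [-0.5  1.4 -2.7] grip 0.4745557424051048 29.999426901340485
```

View pics/s2c.png

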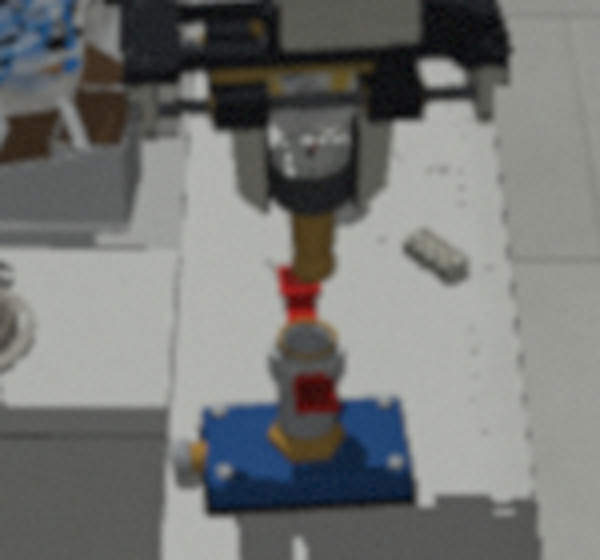

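The gauge hangs upright in the jaws. Its plug is centred at about u=328.6, with its lower end near v=229. The coupler mouth ring is at about (326.6, 244), so a small x correction is needed.

```bash
python3 - <<'E'
from h import *
S=cv2.imread('pics/s2.png').astype(int); S0=cv2.imread('pics/side0.png').astype(int)
def br(im,v0,v1,u0=312,u1=345):
    for v in range(v0,v1):
        b,g,r=im[v,u0:u1].T; k=np.where((r-b>25)&(g-b>8))[0]+u0
        print(v,k.min() if len(k) else None,k.max() if len(k) else None,len(k))
br(S,214,230); print(); br(S0,236,254)
print(proj('side',[.4662,.0305,.165]),proj('side',[.4662,.0305,.143]),proj('side',[.4662,.0305,.096]))
a=proj('side',[.4662,.0305,.15]);print(proj('side',[.4672,.0305,.15])-a,proj('side',[.4662,.0315,.15])-a)
E
```

```text
214 324 332 9
215 323 332 10
216 324 332 9
217 324 332 9
218 324 332 9
219 324 332 9
220 324 332 9
221 324 332 9
222 324 331 8
223 324 332 9
224 324 332 9
225 323 332 10
226 323 332 10
227 323 332 10
228 323 331 9
229 323 330 8

236 None None 0
237 None None 0
238 324 327 4
239 323 329 7
240 321 330 10
241 321 332 6
242 320 333 4
243 320 333 2
244 320 333 2
245 320 333 2
246 320 333 4
247 320 332 6
248 322 331 10
249 324 329 6
250 None None 0
251 None None 0
252 None None 0
253 None None 0
[327.78566863 218.67777959] [327.68540539 226.94462803] [327.47852024 244.00260817]
[-0.4703946  -0.00293418] [0.00075211 0.28582479]
```

>>> play_rows([
  [[-2.7,1.5,10],[0,0,0],35],
  [[0,0,15],[0,0,0],35],
  [[0,0,12],[0,0,0],35],
  [[0,0,5],[0,0,0],35],
  [[0,0,2],[0,0,0],35],
  [[0,0,1],[0,0,0],35],
  [[0,0,1],[0,0,0],35],
  [[0,0,1],[0,0,0],35],
])

```text
t: 4.9
tool_pos: [0.4687, 0.0275, 0.1531]
tcp_rot: [2.103, 2.332, 0.001]
wrist_force: [0.9, 0.7, -2.5]
grip_width: 0.472
grip_force: 30.0
```

>>> play_rows([
  [[0,0,1],[0,0,0],35],
  [[0,0,1],[0,0,0],35],
  [[0,0,1],[0,0,0],35],
])

```text
t: 5.2
tool_pos: [0.4684, 0.0274, 0.1497]
tcp_rot: [2.104, 2.333, 0.0]
wrist_force: [0.0, -0.2, -2.6]
grip_width: 0.475
grip_force: 30.0
```

```bash
python3 - <<'E'
from h import *
plan([.4680,.028,.15],0.1,8)
im=snap('side','s3')
cv2.imwrite('pics/s3c.png',cv2.resize(cv2.imread('pics/s3.png')[180:290,270:380],None,fx=5,fy=5,interpolation=2))
E
```

```text
[0.1, -0.0, -0.0] [0.0, -0.0, 0.0004]
t 5.2 pos [0.4684 0.0274 0.1497] F [ 0.  -0.2 -2.6] grip 0.47549802267864505 29.999313354492188
```

View pics/s3c.png

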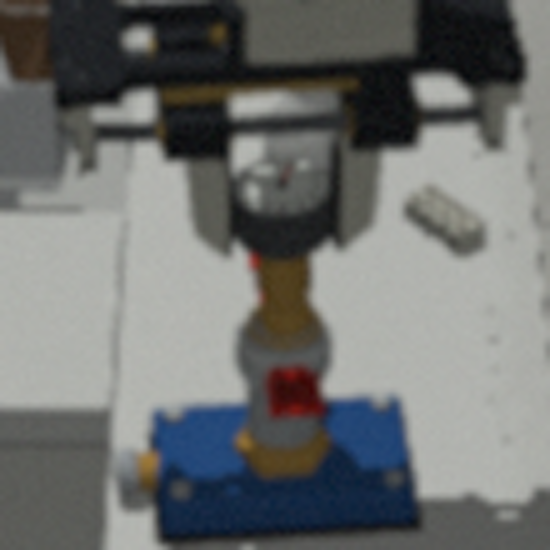

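The plug is now centred over the mouth ring (crop column about 286 for both) and its nose has just entered, with no contact force.

>>> play_rows([
  [[0,0,2],[0,0,0],35],
  [[0,0,2],[0,0,0],35],
  [[0,0,2],[0,0,0],35],
  [[0,0,2],[0,0,0],35],
  [[0,0,0],[0,0,0],35],
])

```text
t: 5.75
tool_pos: [0.4685, 0.0275, 0.1415]
tcp_rot: [-2.104, -2.333, -0.0]
wrist_force: [1.0, 0.3, -3.0]
grip_width: 0.475
grip_force: 30.0
```

>>> play_rows([
  [[0,0,2],[0,0,0],35],
  [[0,0,2],[0,0,0],35],
  [[0,0,2],[0,0,0],35],
  [[0,0,1],[0,0,0],35],
  [[0,0,1],[0,0,0],35],
  [[0,0,0],[0,0,0],35],
])

```text
t: 6.35
tool_pos: [0.4685, 0.0275, 0.1336]
tcp_rot: [2.104, 2.333, 0.0]
wrist_force: [1.7, 0.0, -2.8]
grip_width: 0.471
grip_force: 30.0
```

>>> play_rows([
  [[0,0,1],[0,0,0],35],
  [[0,0,1],[0,0,0],35],
  [[0,0,1],[0,0,0],35],
  [[0,0,0],[0,0,0],35],
])

```text
t: 6.75
tool_pos: [0.4684, 0.0275, 0.1306]
tcp_rot: [2.104, 2.333, 0.0]
wrist_force: [1.6, 0.4, -2.7]
grip_width: 0.475
grip_force: 30.0
```

>>> play_rows([
  [[0,0,1],[0,0,0],35],
  [[0,0,1],[0,0,0],35],
  [[0,0,0],[0,0,0],35],
])

```text
t: 7.05
tool_pos: [0.4684, 0.0275, 0.1286]
tcp_rot: [2.104, 2.333, 0.0]
wrist_force: [1.1, 1.3, -4.0]
grip_width: 0.477
grip_force: 30.0
```

>>> play_rows([
  [[0,0,1],[0,0,0],35],
  [[0,0,1],[0,0,0],35],
  [[0,0,0],[0,0,0],35],
])

```text
t: 7.35
tool_pos: [0.4684, 0.0275, 0.1266]
tcp_rot: [-2.104, -2.333, -0.0]
wrist_force: [2.1, -0.0, -2.0]
grip_width: 0.478
grip_force: 30.0
```

>>> play_rows([
  [[0,0,1],[0,0,0],35],
  [[0,0,1],[0,0,0],35],
  [[0,0,0],[0,0,0],35],
])

```text
t: 7.65
tool_pos: [0.4684, 0.0275, 0.1246]
tcp_rot: [-2.104, -2.333, -0.0]
wrist_force: [1.3, 0.3, -2.7]
grip_width: 0.472
grip_force: 30.0
```

>>> play_rows([
  [[0,0,1],[0,0,0],35],
  [[0,0,0],[0,0,0],35],
])

```text
t: 7.85
tool_pos: [0.4684, 0.0275, 0.1236]
tcp_rot: [-2.104, -2.333, -0.0]
wrist_force: [1.2, 1.0, -2.5]
grip_width: 0.471
grip_force: 30.0
```

>>> play_rows([
  [[0,0,1],[0,0,0],35],
  [[0,0,0],[0,0,0],35],
])

```text
t: 8.05
tool_pos: [0.4684, 0.0275, 0.1226]
tcp_rot: [-2.104, -2.333, -0.0]
wrist_force: [0.8, 0.3, -2.7]
grip_width: 0.477
grip_force: 30.0
```

>>> play_rows([
  [[0,0,1],[0,0,0],35],
  [[0,0,0],[0,0,0],35],
])

```text
t: 8.25
tool_pos: [0.4683, 0.0275, 0.1217]
tcp_rot: [-2.104, -2.333, 0.0]
wrist_force: [1.0, -0.3, -0.9]
grip_width: 0.475
grip_force: 30.0
```

>>> play_rows([
  [[0,0,0.5],[0,0,0],35],
  [[0,0,0],[0,0,0],35],
])

```text
t: 8.45
tool_pos: [0.4684, 0.0275, 0.1215]
tcp_rot: [2.104, 2.333, 0.0]
wrist_force: [0.1, 0.7, 3.3]
grip_width: 0.474
grip_force: 30.0
```

>>> play_rows([
  [[0,0,0],[0,0,0],91.8],
  [[0,0,0],[0,0,0],91.8],
  [[0,0,0],[0,0,0],91.8],
  [[0,0,0],[0,0,0],91.8],
  [[0,0,-5],[0,0,0],91.8],
  [[0,0,-15],[0,0,0],91.8],
  [[0,0,-20],[0,0,0],91.8],
  [[0,0,-13],[0,0,0],91.8],
])

```text
t: 9.25
tool_pos: [0.4688, 0.0274, 0.1757]
tcp_rot: [2.103, 2.332, 0.001]
wrist_force: [-0.7, -0.0, -0.2]
grip_width: 0.998
grip_force: 0.0
```

>>> play_rows([
  [[10,0,0],[0,0,0],0],
  [[22,0,0],[0,0,0],0],
  [[20,0,0],[0,0,0],0],
  [[0,0,0],[0,0,0],0],
  [[0,0,0],[0,0,0],0],
  [[0,0,0],[0,0,0],0],
  [[0,0,0],[0,0,0],0],
  [[0,0,0],[0,0,0],0],
])

```text
t: 10.05
tool_pos: [0.4631, 0.0787, 0.1741]
tcp_rot: [-2.105, -2.332, 0.0]
wrist_force: [0.9, -0.4, 0.9]
grip_width: 0.355
grip_force: 0.0
```

>>> play_rows([
  [[0,0,0],[0,0,0],0],
  [[0,0,0],[0,0,0],0],
  [[0,0,0],[0,0,0],0],
  [[0,0,0],[0,0,0],0],
])

```text
t: 10.45
tool_pos: [0.4631, 0.0791, 0.1742]
tcp_rot: [2.104, 2.333, 0.0]
wrist_force: [-1.0, 0.1, 0.6]
grip_width: 0.019
grip_force: 0.0
```

```bash
python3 - <<'E'
from h import *
y=.09; plan([.468-.052*np.sin(y),.028+.052*np.cos(y),.115],0.1,1)
im=snap('side','s4')
cv2.imwrite('pics/s4c.png',cv2.resize(cv2.imread('pics/s4.png')[160:290,260:390],None,fx=4.5,fy=4.5,interpolation=2))
E
```

```text
[0.6, 0.3, 59.2] [0.0001, -0.0001, 0.0029]
t 10.45 pos [0.4631 0.0791 0.1742] F [-1.   0.1  0.6] grip 0.019332606907433866 0.0
```

View pics/s4c.png

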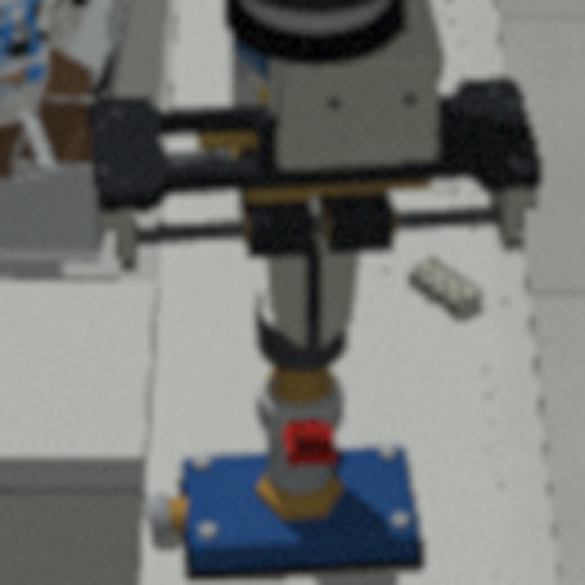

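The gauge is standing in the coupler, upright, with its brass still showing above the ring. The closed jaws are over the near red wing, at crop (308,443).

>>> play_rows([
  [[0,0,10],[0,0,0],0],
  [[0,0,20],[0,0,0],0],
  [[0,0,17],[0,0,0],0],
  [[0,0,8],[0,0,0],0],
  [[0,0,3],[0,0,0],0],
  [[0,0,0],[0,0,0],0],
])

```text
t: 11.1
tool_pos: [0.463, 0.0792, 0.116]
tcp_rot: [-2.104, -2.333, 0.0]
wrist_force: [0.6, 0.6, -0.2]
grip_width: 0.006
grip_force: 0.0
```

>>> play_rows([
  [[0,0,2],[0,0,0],0],
  [[0,0,2],[0,0,0],0],
  [[0,0,2],[0,0,0],0],
  [[0,0,1],[0,0,0],0],
  [[0,0,0],[0,0,0],0],
])

```text
t: 11.6
tool_pos: [0.4632, 0.0793, 0.1094]
tcp_rot: [2.104, 2.333, 0.001]
wrist_force: [-0.8, 0.5, 2.3]
grip_width: 0.005
grip_force: 1.3
```

>>> play_rows([
  [[0,0,2],[0,0,0],0],
  [[0,0,2],[0,0,0],0],
  [[0,0,2],[0,0,0],0],
  [[0,0,2],[0,0,0],0],
  [[0,0,0],[0,0,0],0],
])

```text
t: 12.1
tool_pos: [0.4632, 0.0793, 0.1011]
tcp_rot: [2.104, 2.333, 0.001]
wrist_force: [-0.5, 1.3, 4.9]
grip_width: 0.007
grip_force: 2.2
```

>>> play_rows([
  [[0,0,1],[0,0,0],0],
  [[0,0,1],[0,0,0],0],
  [[0,0,0],[0,0,0],0],
])

```text
t: 12.4
tool_pos: [0.4632, 0.0793, 0.0992]
tcp_rot: [2.104, 2.333, 0.001]
wrist_force: [-1.0, 1.1, 5.1]
grip_width: 0.005
grip_force: 2.7
```

```bash
python3 - <<'E'
from h import *
plan([.468,.028,.115],0.1,1)
im=snap('side','s5')
a=cv2.imread('pics/s4.png')[200:290,290:370];b=cv2.imread('pics/s5.png')[200:290,290:370]
cv2.imwrite('pics/s5c.png',cv2.resize(np.hstack([a,b]),None,fx=5,fy=5,interpolation=2))
E
```

```text
[-51.5, -0.4, -15.8] [0.0003, -0.0002, 0.003]
t 12.4 pos [0.4632 0.0793 0.0992] F [-1.   1.1  5.1] grip 0.0054442674946799585 2.6851424522465095
```

View pics/s5c.png

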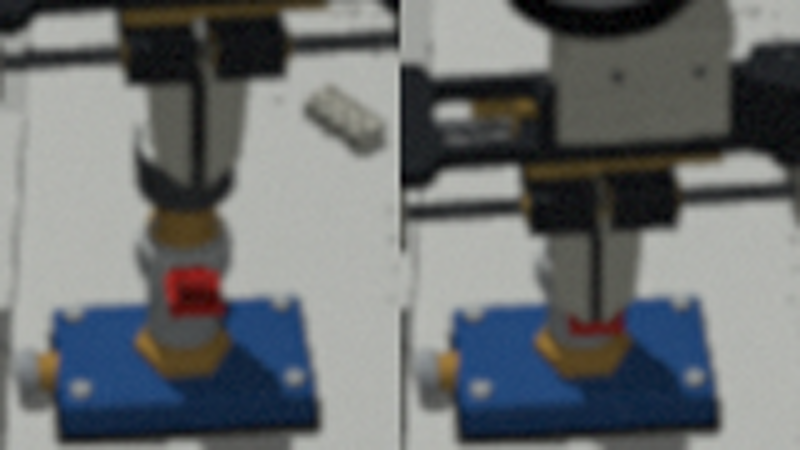

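On the right, the wing has been pushed well down (red at about crop row 325, against 290 before). The gauge is hidden behind the fingers.

>>> play_rows([
  [[0,0,0.5],[0,0,0],0],
  [[0,0,0.5],[0,0,0],0],
  [[0,0,0],[0,0,0],0],
  [[0,0,0],[0,0,0],0],
])

```text
t: 12.85
tool_pos: [0.4632, 0.0793, 0.0984]
tcp_rot: [2.104, 2.333, 0.001]
wrist_force: [-0.7, 1.7, 5.4]
grip_width: 0.009
grip_force: 2.8
```

>>> play_rows([
  [[0,0,-3],[0,0,0],0],
  [[0,0,-7],[0,0,0],0],
  [[0,0,-20],[0,0,0],0],
  [[0,0,-30],[0,0,0],0],
  [[0,0,-15],[0,0,0],0],
  [[0,0,0],[0,0,0],0],
])

```text
t: 13.45
tool_pos: [0.4642, 0.079, 0.1753]
tcp_rot: [2.102, 2.33, 0.004]
wrist_force: [0.4, 0.5, -0.1]
grip_width: 0.003
grip_force: 0.0
```

```bash
python3 - <<'E'
from h import *
plan([.468,.028,.155],0.1,1)
im=snap('side','s6')
a=cv2.imread('pics/s4.png')[200:290,290:370];b=cv2.imread('pics/s6.png')[200:290,290:370]
cv2.imwrite('pics/s6c.png',cv2.resize(np.hstack([a,b]),None,fx=5,fy=5,interpolation=2))
E
```

```text
[-51.1, -1.6, 20.3] [0.0043, 0.0007, 0.0031]
t 13.45 pos [0.4642 0.079  0.1753] F [ 0.4  0.5 -0.1] grip 0.003426881891800232 0.0
```

View pics/s6c.png

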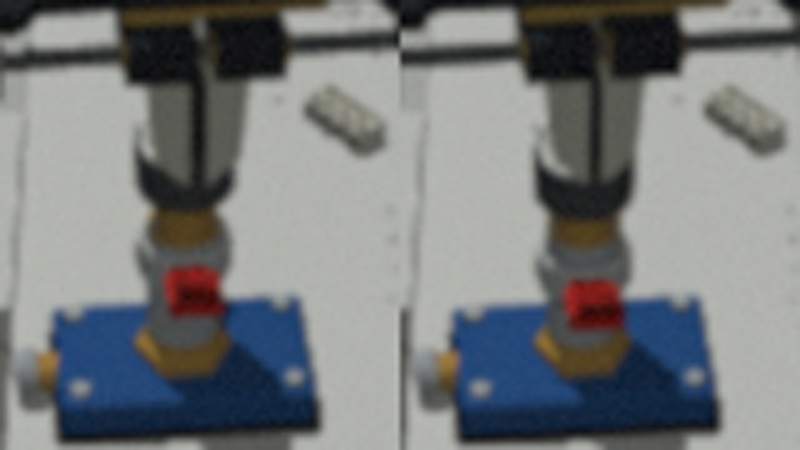

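The gauge has dropped a few mm, and the released sleeve stays part way down (wing at crop row 305, against 290 when fully up). Next I press the dial.

>>> play_rows([
  [[-10,0,0],[0,0,0],0],
  [[-20,-0.5,0],[0,0,0],0],
  [[-15,0,0],[0,0,0],0],
  [[-6.5,0,0],[0,0,0],0],
  [[0,0,10],[0,0,0],0],
  [[0,0,10],[0,0,0],0],
  [[0,0,3],[0,0,0],0],
  [[0,0,0],[0,0,0],0],
])

```text
t: 14.3
tool_pos: [0.4672, 0.0284, 0.1492]
tcp_rot: [-2.102, -2.332, 0.002]
wrist_force: [0.6, 1.0, 0.3]
grip_width: 0.006
grip_force: 0.0
```

>>> play_rows([
  [[0,0,1],[0,0,0],0],
  [[0,0,1],[0,0,0],0],
  [[0,0,1],[0,0,0],0],
  [[0,0,1],[0,0,0],0],
  [[0,0,0],[0,0,0],0],
])

```text
t: 14.8
tool_pos: [0.4686, 0.0279, 0.147]
tcp_rot: [2.103, 2.331, 0.002]
wrist_force: [0.5, -0.3, 4.6]
grip_width: 0.005
grip_force: 2.4
```

>>> play_rows([
  [[0,0,1],[0,0,0],0],
  [[0,0,1],[0,0,0],0],
  [[0,0,1],[0,0,0],0],
  [[0,0,1],[0,0,0],0],
  [[0,0,0],[0,0,0],0],
])

```text
t: 15.3
tool_pos: [0.4691, 0.0278, 0.1436]
tcp_rot: [2.102, 2.331, 0.004]
wrist_force: [-0.5, -0.3, 9.4]
grip_width: 0.005
grip_force: 4.4
```

```bash
cat > w.py <<'E'
from m import *
def wing(im): return [(c.round(2).tolist(),int(a)) for c,a,_ in comp(im,(310,248,345,275),red)]
if __name__=='__main__':
    print('up',wing(cv2.imread('pics/s4.png')),'held',wing(cv2.imread('pics/s6.png')),'now',wing(eyes.camera('side')[:,:,::-1]))
E
python3 w.py
```

```text
up [([329.0, 254.62], 8)] held [([324.09, 259.18], 11)] now []
```

>>> play_rows([
  [[0,0,1],[0,0,0],0],
  [[0,0,1],[0,0,0],0],
  [[0,0,1],[0,0,0],0],
  [[0,0,0],[0,0,0],0],
])

```text
t: 15.75
tool_pos: [0.4691, 0.0278, 0.1407]
tcp_rot: [2.102, 2.331, 0.004]
wrist_force: [-0.7, 1.2, 10.4]
grip_width: 0.006
grip_force: 4.9
```

```bash
sed -i 's/,red)\]/,lambda r,g,b:(r-g>35)\&(r-b>35)\&(r>2*g))]/' w.py; python3 w.py
```

```text
up [([328.18, 257.97], 93)] held [([328.15, 260.67], 98)] now [([328.32, 261.0], 88)]
```

>>> play_rows([
  [[0,0,1],[0,0,0],0],
  [[0,0,1],[0,0,0],0],
  [[0,0,1],[0,0,0],0],
  [[0,0,0],[0,0,0],0],
])

```text
t: 16.2
tool_pos: [0.4692, 0.0278, 0.1378]
tcp_rot: [2.102, 2.33, 0.004]
wrist_force: [-0.6, -0.9, 9.7]
grip_width: 0.007
grip_force: 5.1
```

```bash
python3 w.py
```

```text
up [([328.18, 257.97], 93)] held [([328.15, 260.67], 98)] now [([328.18, 260.64], 88)]
```

>>> play_rows([
  [[0,0,1],[0,0,0],0],
  [[0,0,0],[0,0,0],0],
])

```text
t: 16.45
tool_pos: [0.4684, 0.0279, 0.136]
tcp_rot: [2.103, 2.332, 0.002]
wrist_force: [0.4, -0.1, 5.0]
grip_width: 0.006
grip_force: 2.2
```

```bash
python3 w.py
```

```text
up [([328.18, 257.97], 93)] held [([328.15, 260.67], 98)] now [([328.26, 259.72], 88)]
```

>>> play_rows([
  [[0,0,0.5],[0,0,0],0],
  [[0,0,0],[0,0,0],0],
])

```text
t: 16.7
tool_pos: [0.4683, 0.0279, 0.1351]
tcp_rot: [2.104, 2.332, 0.001]
wrist_force: [0.2, -0.3, 7.2]
grip_width: 0.004
grip_force: 3.4
```

```bash
python3 w.py
```

```text
up [([328.18, 257.97], 93)] held [([328.15, 260.67], 98)] now [([328.29, 258.21], 84)]
```

>>> play_rows([
  [[0,0,0.5],[0,0,0],0],
  [[0,0,0],[0,0,0],0],
])

```text
t: 16.95
tool_pos: [0.4684, 0.0279, 0.1351]
tcp_rot: [2.103, 2.332, 0.002]
wrist_force: [-1.1, -0.7, 10.4]
grip_width: 0.008
grip_force: 5.3
```

```bash
python3 w.py
```

```text
up [([328.18, 257.97], 93)] held [([328.15, 260.67], 98)] now [([328.23, 258.2], 83)]
```

The sleeve is up and the gauge is against the stop at 10 N. Now I withdraw and check.

>>> play_rows([
  [[0,0,-1],[0,0,0],0],
  [[0,0,-4],[0,0,0],0],
  [[0,0,-15],[0,0,0],0],
  [[0,0,-30],[0,0,0],0],
  [[0,0,-40],[0,0,0],0],
  [[20,0,-30],[0,0,0],0],
  [[40,0,0],[0,0,0],0],
  [[40,0,0],[0,0,0],0],
])

```text
t: 17.8
tool_pos: [0.4577, 0.1281, 0.2551]
tcp_rot: [2.106, 2.33, 0.002]
wrist_force: [1.5, 0.1, -0.2]
grip_width: 0.002
grip_force: 0.0
```

>>> play_rows([
  [[40,0,0],[0,0,0],0],
  [[30,0,0],[0,0,0],0],
  [[0,0,0],[0,0,0],0],
  [[0,0,0],[0,0,0],0],
  [[0,0,0],[0,0,0],0],
])

```text
t: 18.3
tool_pos: [0.4504, 0.1962, 0.254]
tcp_rot: [-2.105, -2.332, 0.001]
wrist_force: [0.1, -0.4, -0.8]
grip_width: 0.004
grip_force: 0.0
```

```bash
python3 - <<'E'
from h import *
from w import wing
s=snap('side','s9'); t=snap('top','t9'); print(wing(s[:,:,::-1]))
a=cv2.resize(cv2.imread('pics/s9.png')[200:290,290:370],None,fx=5,fy=5,interpolation=2)
b=cv2.resize(cv2.imread('pics/t9.png')[200:290,290:370],None,fx=5,fy=5,interpolation=2)
cv2.imwrite('pics/s9c.png',np.hstack([a,b]))
E
```

```text
[([328.29, 258.1], 98)]
```

View pics/s9c.png

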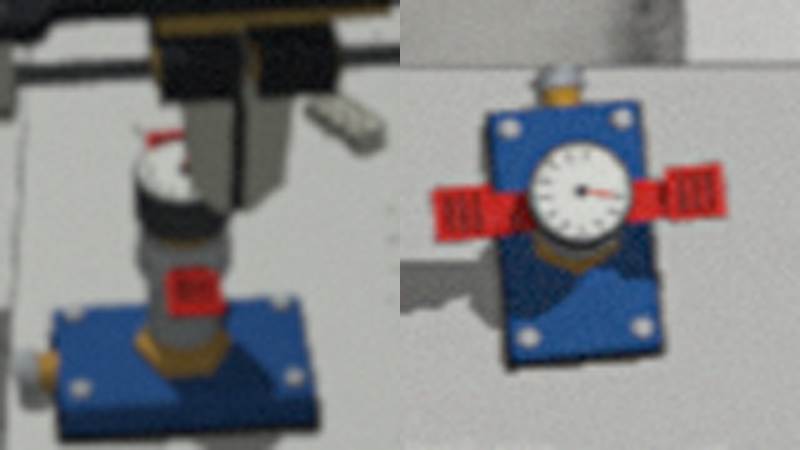

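The gauge sits deep in the coupler and hasn't risen off the valve. The wing is back at its up position (v 258.1, against 258.0 before), and the robot is clear.

```bash
python3 -c "
from station import job
print(job.job_done())"
```

```text
the job is handed in; nothing more can be done
None
```

The gauge is coupled and locked in the blue manifold: the sleeve sprang back up at about 10 N of pressing force, the robot has let go and is clear, the bulb, lamp box and tape were left alone, and the job is handed in at about 18 s of the 72 s allowed.

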